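# Put the pile of coasters back into its hooded holder

### The arm

A 6-joint arm with a two-finger parallel gripper is mounted at the origin on a cart in front of the work surface, level with it; the furniture and walls round the work are solid. World frame = base frame: x ahead of the robot, y to its left, z up, the work surface at z = 0. Lengths are in m, angles in rad, forces in N, time in s.
With the tool pointing down it reaches from about 0.375 to 0.975 m from the base axis. Payload 3.8 kg.
Tool frame: the origin (TCP) lies where the fingers leave the gripper's body, on its centre line; the fingertips stand 73 mm ahead of it and the grasp point (between the pads) lies 54 mm ahead of it (nose_length is the distance from the TCP to the fingertips, in m); z points along the fingers, y is the line along which they close (so a half turn about z gives the same grasp; the last joint's range is limited). The gripper opens to 85 mm and grips with 20 to 120 N. Pads are 22 mm wide; open, the fingers measure 114 mm over their backs; the gripper's body (76 mm by 85 mm) begins 54 mm behind the grasp point. The pads swing forward as they close: fully open they stand 13 mm farther back than shut.
Start: joints at [-1.195, 0.264, 1.604, -0, 1.274, -0.037], TCP at [0.271, -0.618, 0.304] pointing down, gripper open.
Joint ranges: [-2.63, 2.63], [-0.94, 2.18], [0.31, 2.57], [-1.31, 4.45], [0, 2.66], [-2.55, 2.55]. Speed limits (rad/s): [2.57, 2.57, 3.14, 3.14, 3.14, 3.14].

### API

Orientations are given as a rotation vector (axis times angle).
In Python, from workcell import read_state, read_camera, calibration, finish_job, look_for, cut_out, tip_of, nose_length gives the robot as it stands.
- The arm moves only by the tool step_arm, never from a script. Its argument "targets" is a list of rows, each a list of 3 entries, a list of its own where there are three numbers: the turn, a rotation vector about the tool's x, y, z in rad, then the shift along the tool's x, y, z in mm, then the finger opening in mm, from 0 to 85.4. In form: [[[ax, ay, az], [x, y, z], grip], ...]. A call has 1 to 5 rows; each row shifts and turns the commanded pose from where the row before left it, along the tool's axes as they then stand; what a row does not reach is not made up. A row lasts 1/12 s, in which the tool goes at most 41.7 mm and 7.16 degrees, less where a joint would pass 70% of its speed; a pose out of reach is approached as far as the arm can. A call with a gripper value outside its range is refused whole. The fingers move at their own pace and stop on an object; "grip_force" is the grip in N (left out, the last holds). Time passes only in rows, so rows that do not move let the fingers close. It gives the time, the measured TCP pose, the force, the opening and the grip force at its end, in the units of the state.
- read_state(): the state, without advancing time (a new reading comes with each control period).
- read_camera(name): name is "scene" or "top"; returns the picture (480x640x3 uint8, red, green, blue); there is no depth.
- calibration(name): a dict with "camera_matrix" (3x3 intrinsics, pixels), "R" (3x3) and "t" (3): a world point X has camera coordinates R X + t. Camera axes: x right, y down, z forward; pixel columns grow to the right and rows downward; lengths in m; the calibration is good to about 2 mm. A picture is of the moment at which its call begins. calibration takes no time and is no camera call.
- finish_job(): hands the job in; it is judged then, once.
Trained networks look in the newest picture that a camera, given by its name, has taken for a name from the list of things; names that differ only in an ending like _2 or _b are one class to them, and where a whole thing is asked for, a point or a joint stands for the part that bears it (a point fixed in the world has none). Each returns a list of dicts, best first, with "score" (0 to 1); they miss things now and then, are a little off and sometimes report something else, mostly with a low value. They report only what shows in the picture. A call takes as long as a camera call.
- look_for(camera, query): "extent" ([left, top, right, bottom] in pixels, round what is visible of it).
- cut_out(camera, query): "region" (480x640 bool, what is visible of it) and "extent" ([left, top, right, bottom] in pixels, round what is visible of it).
- tip_of(camera, query): "at" ([row, column] in pixels: a listed point, or the origin of a listed thing).
The state is a dict: "time": time; "q": joint angles; "joint_vel": joint speeds; "joint_torque": joint torques, N m; "tool_pos": TCP position; "tcp_rot": TCP orientation; "wrist_force": force on the tool from outside, world axes, zero at the start; "torque": the same for the moment, N m; "width": opening from 0.0 (shut) to 1.0 (fully open); "grip_force": force on a finger pad.
Only numpy, scipy, OpenCV 4.12 (cv2) and the standard library are available. Lean on these libraries where they do the work, as an engineer would, in place of code of your own. Each camera call takes 0.05 s, during which the arm holds its last target. There are 200 camera calls.

### The job

Take the whole pile of three coasters off the sloping drying stand in one grip and put it away in the coaster holder: tilt it in, low end first under the brass hood, then lay it down so that all three coasters lie flat on each other on the holder's floor, fully inside its walls. Let go, and leave the mug, the tin and the salt shaker where they are.

Things in the scene. Friction and masses are not known exactly. Their poses are not given: they have to be found in the camera images.
- stand: Fixed wooden drying stand, foot 130 x 56 mm. Origin: centre of its foot, on the worktop. A 50 mm wide slope rises at 30 degrees towards its +x. At its low (-x) end a stop, 22 mm out of the slope, carries the pile; the slope's low edge is at x = -43.3, z = 18 mm. The three coasters lie piled on it, centred on y = 0, overhanging it 7 mm a side.
- holder: Fixed dark wooden coaster holder, 120 (x) x 82 mm, open above, walls 6 mm. Origin: centre of its underside, on the worktop. Inside 108 (x) x 70 mm, floor at z = 16 mm. The -x end wall is tall and carries a brass hood; the +x end wall is low (top z = 30 mm). The long sides are open for fingers over the middle 76 mm, down past the floor plate, which is 52 mm wide; 16 mm corner pieces beside them.
- holder_hood (a point): Middle of the inner edge of the holder's brass hood, on its underside: 35 mm above the holder's floor, 12 mm in from the inner face of the tall -x end wall (holder frame x = -42, y = 0, z = 51 mm). The hood is 6 mm thick and spans the whole width, so only 96 mm of the length is open from above.
- coaster_1_center (a point): Centre of a loose ceramic coaster, blue (bottom of the pile), a plate 100 x 64 x 9 mm (x, y, z of its own axes), about 50 g, cork underside. Three of them are piled face to face with their edges flush: pile 27 mm thick. On the stand its x axis points up the 30 degree slope, its y axis is level, its z axis stands square out of the slope.
- coaster_2_center (a point): Centre of a loose ceramic coaster, white (middle of the pile), a plate 100 x 64 x 9 mm (x, y, z of its own axes), about 50 g, cork underside. Three of them are piled face to face with their edges flush: pile 27 mm thick. On the stand its x axis points up the 30 degree slope, its y axis is level, its z axis stands square out of the slope.
- coaster_3_center (a point): Centre of a loose ceramic coaster, terracotta (top of the pile), a plate 100 x 64 x 9 mm (x, y, z of its own axes), about 50 g, cork underside. Three of them are piled face to face with their edges flush: pile 27 mm thick. On the stand its x axis points up the 30 degree slope, its y axis is level, its z axis stands square out of the slope.
- mug: Red mug, 85 x 118 x 91 mm, origin at the centre of its underside. Leave alone.
- tin: Small round food tin, 75 mm across, 58 mm high, origin at the centre of its underside. Leave alone.
- shaker: Salt shaker, 44 mm across, 90 mm high, origin at the centre of its underside. Leave alone.

How it is judged:
By the outcome, as a careful person would: the job done as asked, in the order asked, and still so for the second after the job is handed in, with the robot touching nothing.
It also fails if it takes over 48 s, if anything falls off the work surface, if the arm or the gripper's body presses on something with over 40 N, if the wrist force passes 120 N, or if a joint passes its speed limit or range.

## Working session

There is one attempt and no reset: what is moved stays moved. The work goes in short steps, Python scripts to look and compute and a tool call to move; the robot and the scene stay as the last step left them, time stands still between calls to the robot, and variables do not carry over. Pictures are saved under pics/ and viewed, at most 10 in all, crops included, and the job is handed in when it is done.

Besides the shell and the picture viewer there is one more tool, called after "Emit:" in YAML: its name, and indented under it one key for each argument. step_arm: Moves the arm, as the interface text tells. Its arguments: {"type":"object","properties":{"targets":{"type":"array","items":{"type":"array"}},"grip_force":{"type":"number"}},"required":["targets"]}

```bash
ls; mkdir -p pics; python3 - <<'E'
from workcell import *
import cv2,numpy as np
s=read_state();print(s)
for c in("scene","top"):
    im=read_camera(c);cv2.imwrite(f"pics/{c}0.png",im[:,:,::-1])
    k=calibration(c);print(c,{a:np.round(b,4).tolist() for a,b in k.items()})
    for q in("stand","holder","holder_hood","coaster_1_center","coaster_2_center","coaster_3_center"):
        print(q,[(np.round(d["at"],1).tolist(),round(d["score"],2)) for d in tip_of(c,q)][:4])
    for q in("stand","holder","coaster_3_center","mug","tin","shaker"):
        print(q,[(np.round(d["extent"]).tolist(),round(d["score"],2)) for d in look_for(c,q)][:3])
E
```

```text
pics
{'time': 0.0, 'q': array([-1.19489402e+00,  2.64715140e-01,  1.60539214e+00, -1.52669402e-05,
        1.27370569e+00, -3.69236934e-02]), 'joint_vel': array([-0.00060373,  0.00015978, -0.00093229,  0.00037182,  0.00058829,
       -0.00192211]), 'joint_torque': array([ 7.03410133e-04, -5.15108442e+01, -3.67311180e+01,  9.79709966e-05,
        1.29001550e-02, -4.52399206e-06]), 'tool_pos': array([ 0.2705764 , -0.61776217,  0.30257767]), 'tcp_rot': array([-3.07276294e+00, -6.43429417e-01,  6.10466924e-04]), 'wrist_force': array([-0.4602283 , -0.08601824, -0.73111274]), 'torque': array([-0.02464874, -0.0312724 ,  0.04407733]), 'grip_force': 0.0, 'width': 0.9979937126608346}
scene {'camera_matrix': [[565.7659, 0.0, 322.061], [0.0, 565.7659, 241.3203], [0.0, 0.0, 1.0]], 'R': [[0.9996, 0.0284, -0.0024], [0.022, -0.8224, -0.5685], [-0.0181, 0.5682, -0.8227]], 't': [-0.5702, -0.0729, 1.287]}
stand [([265.1, 332.7], 0.86)]
holder [([168.8, 312.2], 0.6), ([156.6, 291.3], 0.21)]
holder_hood [([153.4, 291.8], 0.96)]
coaster_1_center [([250.1, 327.6], 0.72)]
coaster_2_center [([251.1, 332.2], 
[... 305 characters left out ...]
388.0, 218.0], 0.75)]
top {'camera_matrix': [[488.1023, 0.0, 315.5691], [0.0, 488.1023, 238.0872], [0.0, 0.0, 1.0]], 'R': [[0.0274, -0.9996, 0.0036], [-0.9856, -0.0276, -0.1668], [0.1668, 0.001, -0.986]], 't': [-0.1462, 0.5829, 1.0559]}
stand []
holder [([259.9, 202.1], 0.61)]
holder_hood [([278.8, 201.0], 0.85), ([196.4, 258.5], 0.55)]
coaster_1_center []
coaster_2_center []
coaster_3_center [([236.2, 318.6], 0.64)]
stand [([301.0, 207.0, 332.0, 266.0], 0.82)]
holder [([180.0, 230.0, 222.0, 286.0], 0.93), ([410.0, 256.0, 460.0, 302.0], 0.48)]
coaster_3_center [([299.0, 214.0, 335.0, 261.0], 0.67)]
mug [([412.0, 261.0, 459.0, 304.0], 0.66)]
tin []
shaker [([248.0, 183.0, 267.0, 203.0], 0.8)]
```

```bash
python3 - <<'E'
import cv2,numpy as np
a=cv2.imread("pics/scene0.png")[120:300,220:400]
b=cv2.imread("pics/top0.png")[160:320,170:360]
a=cv2.resize(a,(720,720)[:2] and (600,600),interpolation=cv2.INTER_CUBIC);cv2.imwrite("pics/sa.png",a)
b=cv2.resize(b,(712,600),interpolation=cv2.INTER_CUBIC);cv2.imwrite("pics/ta.png",b)
E
```

```text
(no output)
```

View pics/sa.png

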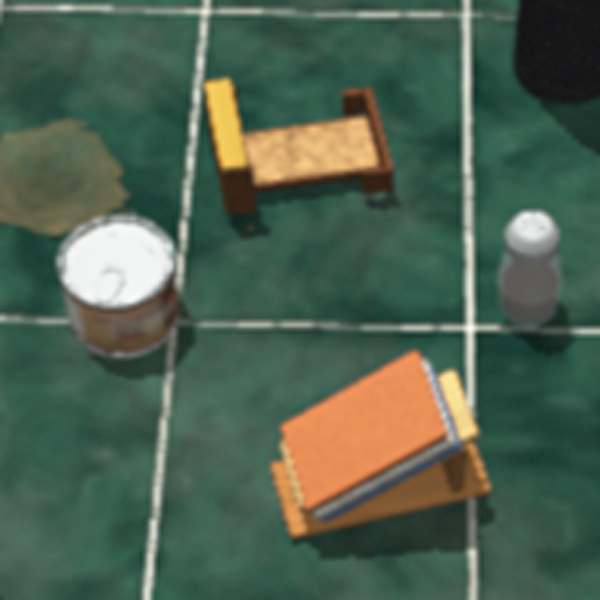

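View pics/ta.png

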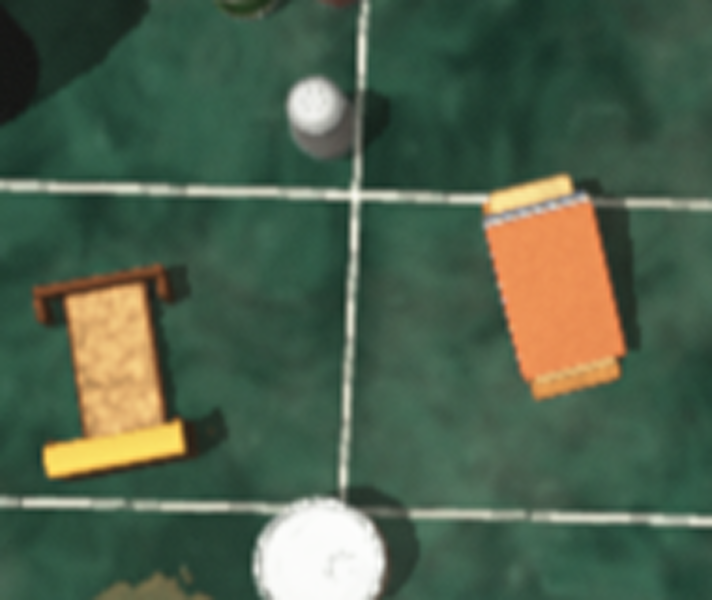

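The scene crop shows the pile on the stand, rising to the right, at about full-frame (330,250). The holder is above it, with its hood to the left near (290,157). The top crop agrees: the pile is at about (318,235) and the holder at about (200,260). The networks' holder points in the top view were wrong. I'll fit the poses from the corners I read off both pictures.

```bash
cat > h.py <<'E'
from workcell import *
import numpy as np,cv2
from scipy.optimize import least_squares
from scipy.spatial.transform import Rotation as R
def proj(c,X):
    k=calibration(c);P=np.asarray(X)@np.array(k["R"]).T+np.array(k["t"]);p=P@np.array(k["camera_matrix"]).T
    return p[:,:2]/p[:,2:]
def place(p,X):
    c,s=np.cos(p[2]),np.sin(p[2]);X=np.asarray(X,float)
    return X@np.array([[c,-s,0],[s,c,0],[0,0,1]]).T+[p[0],p[1],0]
def pile(u,v,w):
    c,s=np.cos(np.pi/6),.5
    return np.array([-43.3+u*c-w*s,v,18+u*s+w*c])/1e3
def fit(obs,p0):
    f=lambda p:np.concatenate([(proj(c,place(p,X))-x).ravel() for c,X,x in obs])
    r=least_squares(f,p0,loss="soft_l1");return r.x,r.fun.reshape(-1,2)
def crop(p,s,o): return (np.array(p)+.5)/np.array(s)-.5+np.array(o)
def go(pos,rot):
    "shift in present tool axes (mm) to TCP pos, then turn in tool axes"
    s=read_state();Rc=R.from_rotvec(s["tcp_rot"]);
    print("shift",np.round(Rc.inv().apply(np.array(pos)-s["tool_pos"])*1e3,1),"turn",np.round((Rc.inv()*rot).as_rotvec(),3),"t",round(s["time"],2),"pos",np.round(s["tool_pos"],4))
E
python3 - <<'E'
from h import *
print("nose",nose_length() if callable(nose_length) else nose_length)
S=lambda p:crop(p,3.3333,(220,120));T=lambda p:crop(p,(3.747,3.75),(170,160))
X=[pile(100,32,27),pile(0,32,27),pile(0,-32,27),pile(100,-32,27)]
p,r=fit([("scene",X,S([(418,352),(282,428),(312,508),(449,438)])),("top",X,T([(485,222),(527,382),(625,352),(590,197)]))],[.58,0,.25])
print("stand",p.round(4),r.round(1).tolist())
H=np.array([(-60,41,57),(-42,41,57),(-42,-41,57),(-60,-41,57),(60,41,30),(60,-41,30)])/1e3
p,r=fit([("scene",H[[0,1,2,4,5]],S([(206,82),(232,78),(245,167),(373,88),(393,167)])),("top",H,T([(42,447),(40+2,447),(185,420),(187,452),(35,290),(163,265)])*1.0)],[.55,.25,.15])
print("holder",p.round(4),r.round(1).tolist())
print(proj("top",place(p,H)).round(1).tolist(),(T([(42,447),(47,478),(185,420),(187,452),(35,290),(163,265)])).round(1).tolist())
E
```

```text
nose 0.0726
stand [ 0.6006 -0.1329  0.2898] [[0.0, -0.8], [0.1, -0.6], [-1.3, 0.8], [-0.1, -1.2], [0.4, 0.6], [-0.4, -1.3], [0.7, -0.6], [0.6, -0.1]]
holder [0.5364 0.1332 0.2003] [[-0.6, -0.3], [-0.8, -0.1], [0.3, -0.9], [-0.4, -0.4], [-0.0, 1.2], [1.4, 7.3], [0.4, -0.7], [-1.1, 0.2], [-0.5, -0.4], [-0.3, -1.4], [0.9, -0.8]]
[[182.2, 286.2], [181.2, 278.1], [217.9, 271.8], [219.0, 279.8], [178.7, 235.5], [214.0, 229.5]] [[180.8, 278.8], [182.2, 287.1], [219.0, 271.6], [219.5, 280.2], [179.0, 237.0], [213.1, 230.3]]
```

```bash
cat >> h.py <<'E'
def rotz(yaw): return R.from_rotvec([0,0,yaw])
def tool(yaw,tilt):
    "tool z = -pile normal; pile x up by tilt; tool y = pile y or its opposite, nearest to now"
    P=rotz(yaw)*R.from_rotvec([0,-tilt,0]); A=P*R.from_rotvec([np.pi,0,0]); B=A*R.from_rotvec([0,0,np.pi])
    c=R.from_rotvec(read_state()["tcp_rot"])
    return min((A,B),key=lambda r:(c.inv()*r).magnitude())
E
python3 - <<'E'
from h import *
S=lambda p:crop(p,3.3333,(220,120));T=lambda p:crop(p,(3.747,3.75),(170,160))
H=np.array([(-60,41,57),(-42,41,57),(-42,-41,57),(-60,-41,57),(60,41,30),(60,-41,30)])/1e3
p,r=fit([("scene",H[[0,1,2,4,5]],S([(206,82),(232,78),(245,167),(373,88),(393,167)])),("top",H,T([(47,478),(42,447),(185,420),(187,452),(35,290),(163,265)])*1.0)],[.55,.25,.15])
print("holder",p.round(4),r.round(1).tolist())
st=[.6006,-.1329,.2898]
r=tool(st[2],np.pi/6)
for w in (13.5+54,13.5+54+70): 
    t=place(st,[pile(50,0,w)])[0];print(t.round(4));go(t,r)
c=R.from_rotvec(read_state()["tcp_rot"]);print(c.as_matrix().round(2),r.as_matrix().round(2))
E
```

```text
holder [0.5358 0.1331 0.2088] [[-1.0, -0.1], [-1.2, 0.1], [0.2, -0.8], [-0.8, -0.5], [-0.2, 1.1], [0.4, -0.5], [0.6, -0.3], [-0.9, 0.3], [-0.2, -0.3], [-0.4, -1.0], [0.7, -0.6]]
[ 0.5683 -0.1425  0.1015]
shift [ 463.4 -316.5  202.4] turn [-0.032  0.523  0.12 ] t 1.3 pos [ 0.2708 -0.6183  0.3039]
[ 0.5347 -0.1525  0.1621]
shift [ 428.6 -320.8  141.8] turn [-0.032  0.523  0.12 ] t 1.3 pos [ 0.2708 -0.6183  0.3039]
[[ 0.92  0.4  -0.  ]
 [ 0.4  -0.92 -0.  ]
 [-0.    0.   -1.  ]] [[ 0.83  0.29  0.48]
 [ 0.25 -0.96  0.14]
 [ 0.5   0.   -0.87]]
```

Emit:
step_arm:
  targets:
    - [[0, 0, 0], [28, -21, 0], 85]
    - [[0, 0, 0], [28, -21, 0], 85]
    - [[0, 0, 0], [28, -21, 0], 85]
    - [[0, 0, 0], [28, -21, 0], 85]
    - [[0, 0, 0], [28, -21, 0], 85]
  grip_force: 40

```text
time: 1.72
tool_pos: [0.3573, -0.4646, 0.3039]
tcp_rot: [3.075, 0.643, 0.0]
wrist_force: [0.8, 0.3, 0.4]
width: 0.994
grip_force: 0.0
```

Emit:
step_arm:
  targets:
    - [[0, 0, 0], [28, -21, 0], 85]
    - [[0, 0, 0], [28, -21, 0], 85]
    - [[0, 0, 0], [28, -21, 0], 85]
    - [[0, 0, 0], [28, -21, 0], 85]
    - [[0, 0, 0], [28, -21, 0], 85]

```text
time: 2.13
tool_pos: [0.4436, -0.312, 0.3042]
tcp_rot: [3.074, 0.643, 0.001]
wrist_force: [0.4, -0.4, 0.0]
width: 0.995
grip_force: 0.0
```

Emit:
step_arm:
  targets:
    - [[0, 0, 0], [28, -21, 10], 85]
    - [[0, 0, 0], [28, -21, 20], 85]
    - [[0, 0, 0], [28, -21, 20], 85]
    - [[0, 0, 0], [28, -21, 20], 85]
    - [[0, 0, 0], [28, -21, 20], 85]

```text
time: 2.55
tool_pos: [0.5299, -0.1597, 0.2136]
tcp_rot: [3.074, 0.644, 0.002]
wrist_force: [0.7, -0.1, -0.7]
width: 0.993
grip_force: 0.0
```

Emit:
step_arm:
  targets:
    - [[-0.006, 0.1046, 0.024], [0, 0, 0], 85]
    - [[-0.006, 0.1046, 0.024], [0, 0, 0], 85]
    - [[-0.006, 0.1046, 0.024], [0, 0, 0], 85]
    - [[-0.006, 0.1046, 0.024], [0, 0, 0], 85]
    - [[-0.006, 0.1046, 0.024], [0, 0, 0], 85]

```text
time: 2.97
tool_pos: [0.5296, -0.1614, 0.2148]
tcp_rot: [-2.931, -0.427, -0.794]
wrist_force: [-0.1, 1.9, -0.5]
width: 0.99
grip_force: 0.0
```

```bash
cat >> h.py <<'E'
st=[.6006,-.1329,.2898]; ho=[.5358,.1331,.2088]
E
python3 - <<'E'
from h import *
go(place(st,[pile(50,0,13.5+54+70)])[0],tool(st[2],np.pi/6))
E
```

```text
shift [-20.2  -7.   49.2] turn [ 0.    -0.005 -0.   ] t 2.97 pos [ 0.5296 -0.1614  0.2148]
```

Emit:
step_arm:
  targets:
    - [[0, -0.005, 0], [-10, -3.5, 20], 85]
    - [[0, 0, 0], [-10.2, -3.5, 20], 85]
    - [[0, 0, 0], [0, 0, 24], 85]
    - [[0, 0, 0], [0, 0, 10], 85]
    - [[0, 0, 0], [0, 0, 0], 85]

```text
time: 3.38
tool_pos: [0.5448, -0.148, 0.1374]
tcp_rot: [-2.933, -0.428, -0.772]
wrist_force: [0.9, -0.0, 0.5]
width: 0.987
grip_force: 0.0
```

```bash
python3 - <<'E'
from h import *
go(place(st,[pile(50,0,13.5+54)])[0],tool(st[2],np.pi/6));print(nose_length() if callable(nose_length) else nose_length)
out=[]
for c,o in(("scene",(270,170)),("top",(260,180))):
    im=read_camera(c)[:,:,::-1].copy();z=5
    im=cv2.resize(im[o[1]:o[1]+120,o[0]:o[0]+80],None,fx=z,fy=z,interpolation=cv2.INTER_CUBIC)
    def dr(X,col):
        q=((proj(c,place(st,X))-o+.5)*z).astype(int)
        cv2.polylines(im,[q],True,col,1)
    dr([pile(100,32,27),pile(0,32,27),pile(0,-32,27),pile(100,-32,27)],(255,0,255))
    dr([pile(0,-32,0),pile(100,-32,0),pile(100,-32,27),pile(0,-32,27)],(255,255,0))
    # expected finger tips (nominal 73) at backs, inner 42.5 
    s=read_state();Rc=R.from_rotvec(s["tcp_rot"])
    for y in(-1,1):
        for n in(60,73):
            X=s["tool_pos"]+Rc.apply(np.array([[-11,y*42.5,n],[11,y*42.5,n],[11,y*57,n],[-11,y*57,n]])/1e3)
            cv2.polylines(im,[((proj(c,X)-o+.5)*z).astype(int)],True,(0,0,255) if n==60 else (0,255,0),1)
    out.append(im)
cv2.imwrite("pics/pre.png",np.hstack(out))
E
```

```text
shift [ 3.2  1.7 43.1] turn [-0.005  0.008 -0.001] t 3.38 pos [ 0.5448 -0.148   0.1374]
0.0726
```

View pics/pre.png

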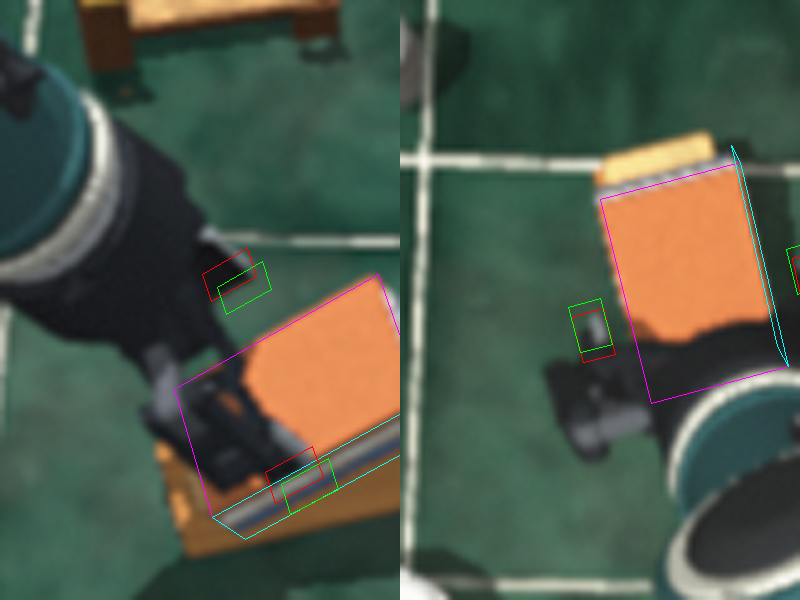

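The fitted outline matches the pile in both views. The open fingertips, near scene-crop (255,280) and (325,460), sit back near the red 60 mm boxes. At a 64 mm opening the pads should therefore be about 48 mm ahead of the TCP, so I'll go 49 mm further in.

Emit:
step_arm:
  targets:
    - [[-0.005, 0.008, 0], [3.2, 1.7, 12], 85]
    - [[0, 0, 0], [0, 0, 13], 85]
    - [[0, 0, 0], [0, 0, 12], 85]
    - [[0, 0, 0], [0, 0, 12], 85]
    - [[0, 0, 0], [0, 0, 0], 85]
  grip_force: 60

```text
time: 3.9
tool_pos: [0.573, -0.1428, 0.0989]
tcp_rot: [-2.934, -0.427, -0.792]
wrist_force: [-0.8, 0.6, 0.1]
width: 0.997
grip_force: 0.0
```

```bash
python3 - <<'E'
from h import *
go(place(st,[pile(50,0,13.5+48)])[0],tool(st[2],np.pi/6));print(read_state()["wrist_force"])
E
```

```text
shift [-2.6 -1.6  1.6] turn [ 0.003 -0.003  0.   ] t 3.9 pos [ 0.573  -0.1428  0.0989]
[-0.83698724  0.57631353  0.09551229]
```

Emit:
step_arm:
  targets:
    - [[0, 0, 0], [-2, -1.2, 1.5], 80]
    - [[0, 0, 0], [0, 0, 0], 74]
    - [[0, 0, 0], [0, 0, 0], 69]
    - [[0, 0, 0], [0, 0, 0], 66]
    - [[0, 0, 0], [0, 0, 0], 64]
  grip_force: 60

```text
time: 4.32
tool_pos: [0.5709, -0.1418, 0.0972]
tcp_rot: [-2.934, -0.427, -0.792]
wrist_force: [-0.5, 2.3, 0.9]
width: 0.756
grip_force: 1.0
```

Emit:
step_arm:
  targets:
    - [[0, 0, 0], [0, 0, 0], 60]
    - [[0, 0, 0], [0, 0, 0], 55]
    - [[0, 0, 0], [0, 0, 0], 50]
    - [[0, 0, 0], [0, 0, 0], 50]
    - [[0, 0, 0], [0, 0, 0], 50]

```text
time: 4.73
tool_pos: [0.5708, -0.1419, 0.0974]
tcp_rot: [-2.934, -0.427, -0.793]
wrist_force: [-6.0, 0.8, 7.5]
width: 0.745
grip_force: 64.8
```

```bash
python3 - <<'E'
from h import *
go(place(st,[pile(50,0,13.5+48)])[0],tool(st[2],np.pi/6));s=read_state();print(s["wrist_force"],s["torque"],s["width"]*85.4,s["grip_force"],nose_length)
E
```

```text
shift [-0.3 -0.1  1.2] turn [ 0.002 -0.004  0.   ] t 4.73 pos [ 0.5708 -0.1419  0.0974]
[-6.04734558  0.77339686  7.45505435] [0.31346703 0.51418346 0.19894952] 63.604753282782994 64.75742854177952 0.0726
```

Emit:
step_arm:
  targets:
    - [[0, 0, 0], [0, 0, -5], 50]
    - [[0, 0, 0], [0, 0, -10], 50]
    - [[0, 0, 0], [0, 0, -15], 50]
    - [[0, 0, 0], [0, 0, -15], 50]
    - [[0, 0, 0], [0, 0, -15], 50]

```text
time: 5.15
tool_pos: [0.541, -0.1505, 0.1487]
tcp_rot: [-2.935, -0.427, -0.79]
wrist_force: [0.1, 0.3, -2.5]
width: 0.739
grip_force: 68.2
```

```bash
python3 - <<'E'
from h import *
s=read_state();print(s["wrist_force"],s["width"]*85.4,s["grip_force"])
out=[]
D=48+13.5
for c,o in(("scene",(250,170)),("top",(250,190))):
    im=read_camera(c)[:,:,::-1].copy();z=5
    im=cv2.resize(im[o[1]:o[1]+120,o[0]:o[0]+80],None,fx=z,fy=z,interpolation=cv2.INTER_CUBIC)
    s=read_state();Rc=R.from_rotvec(s["tcp_rot"])
    b=[(50,-32),(50,32),(-50,32),(-50,-32)]
    for h,col in((D-27,(255,0,255)),(D,(255,255,0))):
        X=s["tool_pos"]+Rc.apply(np.array([(x,y,h) for x,y in b])/1e3)
        cv2.polylines(im,[((proj(c,X)-o+.5)*z).astype(int)],True,col,1)
    out.append(im)
cv2.imwrite("pics/lift.png",np.hstack(out))
E
```

```text
[ 0.08277351  0.25086453 -2.50140068] 63.14316222523095 68.23825858533382
```

View pics/lift.png

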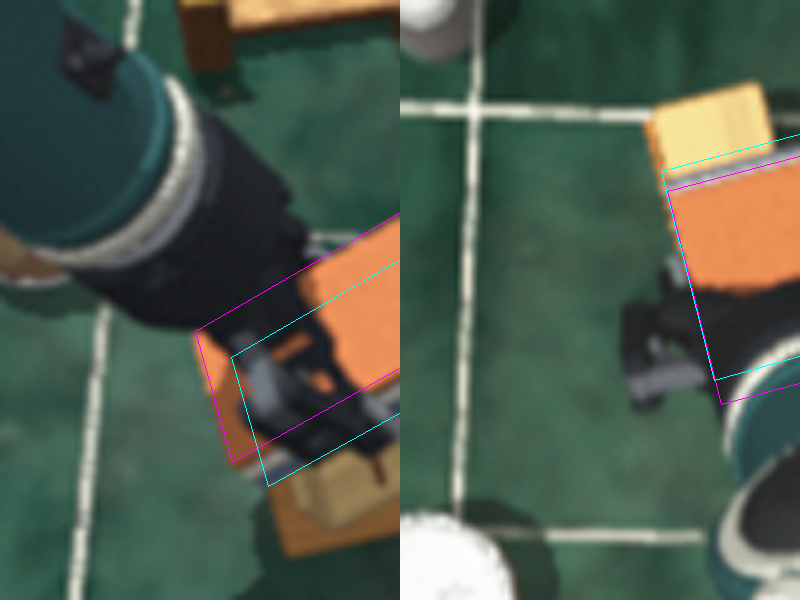

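The whole pile came up flush and matches the model. White and blue show under the terracotta at about scene-crop (255,470). Next I'll work out the route to the holder.

```bash
cat >> h.py <<'E'
G=48.
def inh(xl,zl,th,back=0,up=0,h=None):
    "TCP pose with the pile's low bottom edge at xl,zl (holder frame, mm), tilt th deg"
    h=ho if h is None else h
    t=np.radians(th);c,s=np.cos(t),np.sin(t);u=50+back;w=13.5+G
    return place(h,[np.array([xl+u*c-w*s,0,zl+u*s+w*c+up])/1e3])[0],tool(h[2],t)
E
python3 - <<'E'
from h import *
s=read_state();Rc=R.from_rotvec(s["tcp_rot"])
p,r=inh(-36,18,30,60,25);print(p,r.as_rotvec());go(p,r)
print("up100 in tool",Rc.inv().apply([0,0,100]).round(1))
go(p+[0,0,.1],r)
print("from raised:",Rc.inv().apply(p*[1,1,0]-s["tool_pos"]*[1,1,0]).round(4)*1e3)
E
```

```text
[0.56369351 0.13901031 0.15126056] [-2.96727488 -0.31091391 -0.79507891]
shift [  90.  -272.4   50.1] turn [-0.035 -0.005  0.071] t 5.25 pos [ 0.5421 -0.1514  0.1506]
up100 in tool [ 50.4   0.5 -86.3]
shift [ 140.4 -271.8  -36.2] turn [-0.035 -0.005  0.071] t 5.25 pos [ 0.5421 -0.1514  0.1506]
from raised: [  89.6 -272.4   50.7]
```

Emit:
step_arm:
  targets:
    - [[0, 0, 0], [5, 0, -9], 50]
    - [[0, 0, 0], [10, 0, -17], 50]
    - [[0, 0, 0], [10, 0, -17], 50]
    - [[0, 0, 0], [10, 0, -17], 50]
    - [[0, 0, 0], [10, 0, -17], 50]

```text
time: 5.67
tool_pos: [0.5416, -0.1499, 0.2372]
tcp_rot: [-2.935, -0.426, -0.789]
wrist_force: [0.4, 0.2, -1.7]
width: 0.74
grip_force: 68.3
```

Emit:
step_arm:
  targets:
    - [[0, 0, 0], [5, -15, 3], 50]
    - [[0, 0, 0], [9, -27, 5], 50]
    - [[0, 0, 0], [9, -27, 5], 50]
    - [[0, 0, 0], [9, -27, 5], 50]
    - [[0, 0, 0], [9, -27, 5], 50]

```text
time: 6.08
tool_pos: [0.5517, -0.0177, 0.237]
tcp_rot: [-2.935, -0.425, -0.79]
wrist_force: [0.7, 0.3, -2.7]
width: 0.739
grip_force: 68.3
```

Emit:
step_arm:
  targets:
    - [[0, 0, 0], [9, -27, 5], 50]
    - [[0, 0, 0], [9, -27, 5], 50]
    - [[0, 0, 0], [9, -27, 5], 50]
    - [[0, 0, 0], [9, -27, 5], 50]
    - [[0, 0, 0], [9, -27, 5], 50]

```text
time: 6.5
tool_pos: [0.5626, 0.1267, 0.2376]
tcp_rot: [-2.935, -0.427, -0.789]
wrist_force: [0.4, -1.1, -1.8]
width: 0.739
grip_force: 68.3
```

Emit:
step_arm:
  targets:
    - [[0, 0, 0], [5, -14, 3], 50]
    - [[-0.018, -0.0025, 0.035], [0, 0, 0], 50]
    - [[-0.018, -0.0025, 0.035], [0, 0, 0], 50]
    - [[0, 0, 0], [0, 0, 0], 50]
    - [[0, 0, 0], [0, 0, 0], 50]

```text
time: 6.92
tool_pos: [0.5643, 0.1407, 0.2375]
tcp_rot: [-2.967, -0.314, -0.789]
wrist_force: [0.2, -0.0, -2.6]
width: 0.741
grip_force: 68.3
```

```bash
python3 - <<'E'
from h import *
s=read_state();print(s["wrist_force"],s["width"]*85.4,s["grip_force"])
p,r=inh(-36,18,30,60,25);go(p,r)
E
```

```text
[ 0.16904427 -0.03072299 -2.59175017] 63.29914190148883 68.30912321805954
shift [-43.7   1.7  74.4] turn [-0.003  0.004  0.002] t 6.92 pos [0.5643 0.1407 0.2375]
```

Now I'll go down to the hover pose and check it against both views.

Emit:
step_arm:
  targets:
    - [[0, 0, 0], [-10, 0.5, 17], 50]
    - [[0, 0, 0], [-10, 0.5, 17], 50]
    - [[0, 0, 0], [-10, 0.5, 17], 50]
    - [[0, 0, 0], [-10, 0, 17], 50]
    - [[-0.003, 0.004, 0.002], [-3.7, 0, 6], 50]

```text
time: 7.33
tool_pos: [0.562, 0.1376, 0.1487]
tcp_rot: [-2.971, -0.307, -0.789]
wrist_force: [-1.1, 0.3, -2.1]
width: 0.743
grip_force: 68.2
```

Emit:
step_arm:
  targets:
    - [[0, 0, 0], [0, 0, 0], 50]

```text
time: 7.42
tool_pos: [0.562, 0.1378, 0.1492]
tcp_rot: [-2.971, -0.307, -0.789]
wrist_force: [-0.9, 0.1, -2.1]
width: 0.744
grip_force: 68.2
```

```bash
cat >> h.py <<'E'
def show(name,org,w=80,hh=120,z=5):
    H=lambda L:place(ho,np.array(L)/1e3)
    out=[];s=read_state();Rc=R.from_rotvec(s["tcp_rot"]);D=G+13.5
    b=[(50,-32),(50,32),(-50,32),(-50,-32)]
    for c,o in zip(("scene","top"),org):
        im=read_camera(c)[o[1]:o[1]+hh,o[0]:o[0]+w,::-1]
        im=cv2.resize(im,None,fx=z,fy=z,interpolation=cv2.INTER_CUBIC)
        P=[(s["tool_pos"]+Rc.apply(np.array([(x,y,k) for x,y in b])/1e3),col) for k,col in((D-27,(255,0,255)),(D,(255,255,0)))]
        P+=[(H([(-60,41,57),(-42,41,57),(-42,-41,57),(-60,-41,57)]),(0,255,0)),(H([(54,41,30),(60,41,30),(60,-41,30),(54,-41,30)]),(0,255,0)),(H([(-42,26,16),(54,26,16),(54,-26,16),(-42,-26,16)]),(255,255,255))]
        for X,col in P: cv2.polylines(im,[((proj(c,X)-o+.5)*z).astype(int)],True,col,1)
        out.append(im)
    cv2.imwrite(f"pics/{name}.png",np.hstack(out))
E
python3 - <<'E'
from h import *
p,r=inh(-36,18,30,60,25);go(p,r)
show("hover",((270,100),(170,185)))
E
```

```text
shift [ 2.7 -0.8 -0.8] turn [ 0.002  0.004 -0.003] t 7.42 pos [0.562  0.1378 0.1492]
```

View pics/hover.png

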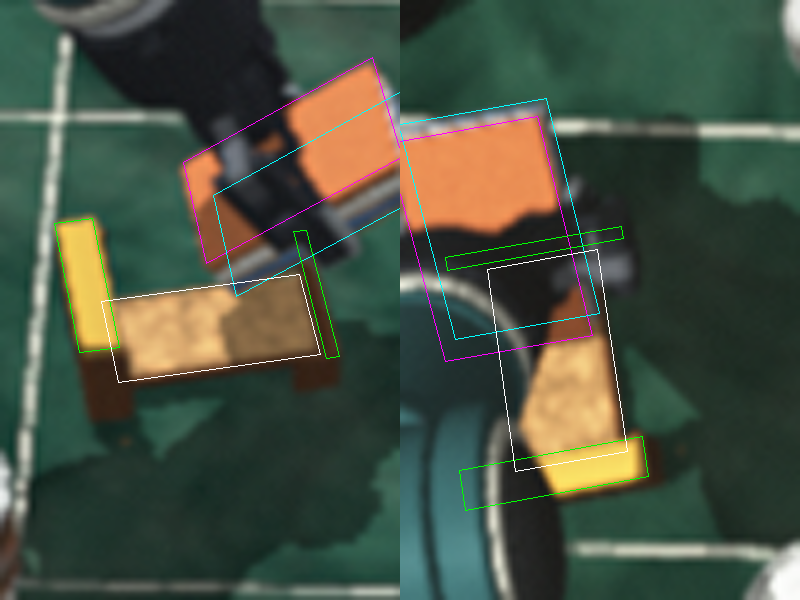

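The pile outline, the hood (scene-crop (57,222)–(118,348)) and the floor plate all match the model to about 1 mm. I'll lower the pile 25 mm, then slide it down its own slope under the hood.

Emit:
step_arm:
  targets:
    - [[0.002, 0.004, -0.003], [-2, -0.4, 6], 50]
    - [[0, 0, 0], [-4, -0.4, 8], 50]
    - [[0, 0, 0], [-4, 0, 7], 50]
    - [[0, 0, 0], [-10, 0, 0], 50]
    - [[0, 0, 0], [-15, 0, 0], 50]

```text
time: 7.93
tool_pos: [0.5455, 0.1356, 0.117]
tcp_rot: [-2.963, -0.312, -0.806]
wrist_force: [0.1, 0.6, -1.3]
width: 0.74
grip_force: 68.2
```

Emit:
step_arm:
  targets:
    - [[0, 0, 0], [-10, 0, 0], 50]
    - [[0, 0, 0], [-5, 0, 0], 50]
    - [[0, 0, 0], [0, 0, 0], 50]

```text
time: 8.18
tool_pos: [0.5298, 0.1323, 0.1075]
tcp_rot: [-2.965, -0.312, -0.798]
wrist_force: [-0.9, -0.2, -2.3]
width: 0.741
grip_force: 68.3
```

```bash
python3 - <<'E'
from h import *
print(read_state()["wrist_force"])
p,r=inh(-36,18,30);go(p,r)
E
```

```text
[-0.87918784 -0.15656036 -2.30964562]
shift [-20.7   0.5   1. ] turn [-0.001 -0.002  0.001] t 8.18 pos [0.5298 0.1323 0.1075]
```

Emit:
step_arm:
  targets:
    - [[0, 0, 0], [-7, 0.5, 0.5], 50]
    - [[0, 0, 0], [-7, 0, 0], 50]
    - [[0, 0, 0], [-5, 0, 0], 50]
    - [[0, 0, 0], [0, 0, 0], 50]

```text
time: 8.52
tool_pos: [0.5149, 0.1286, 0.0981]
tcp_rot: [-2.965, -0.312, -0.8]
wrist_force: [-0.7, -0.1, -2.6]
width: 0.742
grip_force: 68.3
```

```bash
python3 - <<'E'
from h import *
print(read_state()["wrist_force"])
for a in ((-36,18,30),(-40.5,18,20)): go(*inh(*a))
show("in",((270,110),(170,190)))
E
```

```text
[-0.69576666 -0.06274497 -2.55618882]
shift [-2.7 -0.1  0.5] turn [-0.001 -0.003  0.001] t 8.52 pos [0.5149 0.1286 0.0981]
shift [ 3.3 -0.1  7.9] turn [-0.001 -0.178  0.001] t 8.52 pos [0.5149 0.1286 0.0981]
```

View pics/in.png

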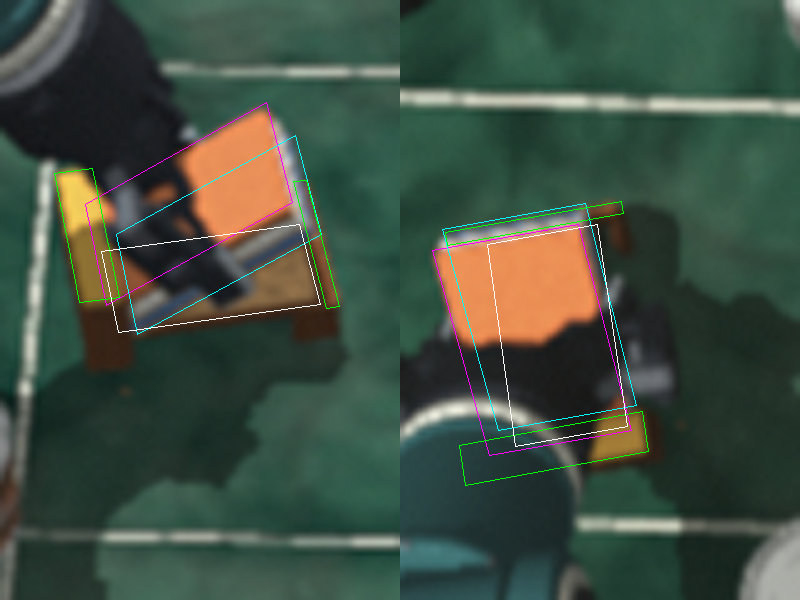

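The low end is under the hood with no contact: the far corner of the terracotta is hidden beneath the hood at about scene-crop (90,205). I'll lay the pile down in stages.

Emit:
step_arm:
  targets:
    - [[0, -0.059, 0], [1, 0, 2.6], 50]
    - [[0, -0.059, 0], [1, 0, 2.6], 50]
    - [[0, -0.059, 0], [1, 0, 2.6], 50]
    - [[0, 0, 0], [0, 0, 0], 50]

```text
time: 8.95
tool_pos: [0.5258, 0.1308, 0.0954]
tcp_rot: [-3.039, -0.32, -0.546]
wrist_force: [0.8, 0.8, -1.0]
width: 0.738
grip_force: 68.3
```

```bash
python3 - <<'E'
from h import *
print(read_state()["wrist_force"])
for a in ((-40.5,18,20),(-45.5,18,10)): go(*inh(*a))
E
```

```text
[ 0.75021771  0.82323032 -0.9705473 ]
shift [-4.9 -0.2  0.9] turn [-0.    -0.007  0.001] t 8.95 pos [0.5258 0.1308 0.0954]
shift [ 0.3 -0.2  8.8] turn [-0.    -0.181  0.001] t 8.95 pos [0.5258 0.1308 0.0954]
```

Emit:
step_arm:
  targets:
    - [[0, 0, 0], [-4, -0.2, 0.5], 50]
    - [[0, -0.06, 0], [1.2, 0, 2.6], 50]
    - [[0, -0.06, 0], [1.2, 0, 2.6], 50]
    - [[0, -0.06, 0], [0, 0, 2.6], 50]
    - [[0, 0, 0], [0, 0, 0], 50]

```text
time: 9.37
tool_pos: [0.5275, 0.1314, 0.0869]
tcp_rot: [-3.093, -0.325, -0.279]
wrist_force: [6.9, 1.0, 1.4]
width: 0.74
grip_force: 69.8
```

```bash
python3 - <<'E'
from h import *
print(read_state()["wrist_force"])
for a in ((-46,18,10),(-49.5,17.5,0)): go(*inh(*a))
E
```

```text
[6.88579833 1.04889162 1.3698197 ]
shift [ 1.1  0.1 -0.2] turn [-0.    -0.005  0.001] t 9.37 pos [0.5275 0.1314 0.0869]
shift [7.4 0.1 9.4] turn [-0.    -0.18   0.001] t 9.37 pos [0.5275 0.1314 0.0869]
```

Emit:
step_arm:
  targets:
    - [[0, 0, 0], [2, 0, -0.5], 50]
    - [[0, 0, 0], [0, 0, 0], 50]

```text
time: 9.53
tool_pos: [0.5275, 0.1315, 0.0871]
tcp_rot: [-3.093, -0.326, -0.278]
wrist_force: [6.6, 2.1, -1.7]
width: 0.739
grip_force: 69.6
```

```bash
python3 - <<'E'
from h import *
s=read_state();print(s["wrist_force"],s["torque"])
for a in ((-46,18,10),(-49.5,17.5,0),(-48,18,4)): go(*inh(*a))
E
```

```text
[ 6.63741231  2.13820586 -1.70350508] [ 0.25432604 -0.83720764  0.00114885]
shift [1.  0.1 0. ] turn [-0.    -0.005  0.001] t 9.53 pos [0.5275 0.1315 0.0871]
shift [7.4 0.1 9.5] turn [-0.    -0.18   0.001] t 9.53 pos [0.5275 0.1315 0.0871]
shift [5.2 0.1 5.2] turn [-0.    -0.11   0.001] t 9.53 pos [0.5275 0.1315 0.0871]
```

Emit:
step_arm:
  targets:
    - [[0, 0, 0], [2, 0, -0.5], 50]
    - [[0, 0, 0], [0, 0, 0], 50]
    - [[0, 0, 0], [0, 0, 0], 50]

```text
time: 9.78
tool_pos: [0.5277, 0.1315, 0.0871]
tcp_rot: [-3.094, -0.326, -0.272]
wrist_force: [5.2, 2.0, -2.6]
width: 0.742
grip_force: 69.5
```

```bash
python3 - <<'E'
from h import *
s=read_state();print(s["wrist_force"],s["torque"])
for a in ((-46,18,10),(-48,18,4)): go(*inh(*a))
show("mid",((270,120),(170,190)))
E
```

```text
[ 5.23725519  1.95446355 -2.61399064] [ 0.22040727 -0.67821981  0.01792439]
shift [0.9 0.1 0. ] turn [-0.    -0.001  0.001] t 9.78 pos [0.5277 0.1315 0.0871]
shift [5.  0.1 5.2] turn [-0.    -0.106  0.001] t 9.78 pos [0.5277 0.1315 0.0871]
```

View pics/mid.png

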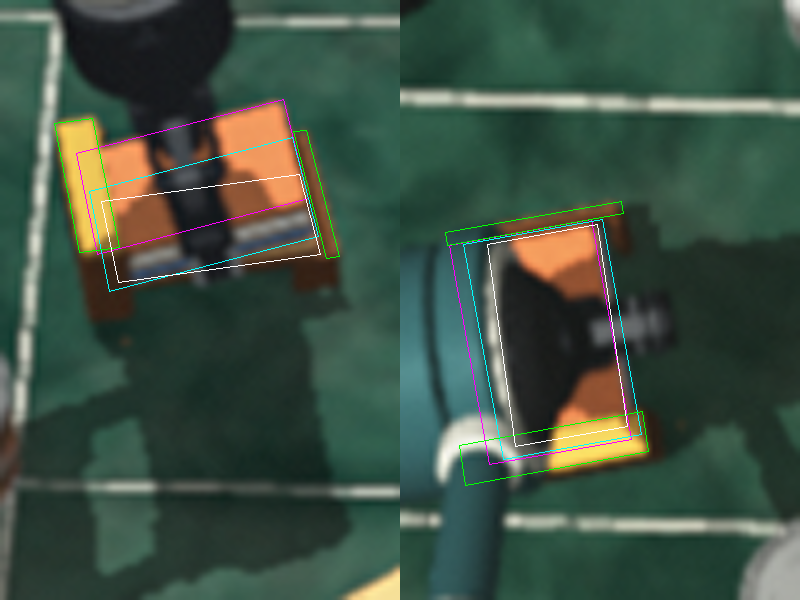

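The pile is in at 10° and all three coasters are still flush. There is a light 5 N contact at the tall-wall end, so I'll keep laying it down with a slight +x bias.

Emit:
step_arm:
  targets:
    - [[0, -0.035, 0], [1.2, 0, 1.4], 50]
    - [[0, -0.035, 0], [1.2, 0, 1.4], 50]
    - [[0, 0, 0], [0, 0, 0], 50]

```text
time: 10.13
tool_pos: [0.5307, 0.1321, 0.0846]
tcp_rot: [-3.109, -0.327, -0.161]
wrist_force: [4.3, 0.7, 1.0]
width: 0.743
grip_force: 69.8
```

```bash
python3 - <<'E'
from h import *
s=read_state();print(s["wrist_force"],s["torque"])
for a in ((-47,18,6),(-48,18,4),(-49.5,17,0)): go(*inh(*a))
E
```

```text
[4.34304098 0.66196575 1.01413654] [ 0.03667072 -0.56652995  0.02991973]
shift [1.5 0.1 0.3] turn [-0.     0.001  0.001] t 10.13 pos [0.5307 0.1321 0.0846]
shift [2.6 0.1 2. ] turn [-0.    -0.033  0.001] t 10.13 pos [0.5307 0.1321 0.0846]
shift [5.1 0.1 6.6] turn [-0.    -0.103  0.001] t 10.13 pos [0.5307 0.1321 0.0846]
```

Emit:
step_arm:
  targets:
    - [[0, -0.034, 0], [1.7, 0, 2.1], 50]
    - [[0, -0.034, 0], [1.7, 0, 2.1], 50]
    - [[0, -0.034, 0], [1.7, 0, 2.1], 50]
    - [[0, 0, 0], [0, 0, 0], 50]
    - [[0, 0, 0], [0, 0, 0], 50]

```text
time: 10.55
tool_pos: [0.5348, 0.133, 0.078]
tcp_rot: [-3.124, -0.329, -0.001]
wrist_force: [2.8, 1.3, -1.9]
width: 0.742
grip_force: 69.8
```

```bash
python3 - <<'E'
from h import *
s=read_state();print(s["wrist_force"],s["torque"])
go(*inh(-50,16,0))
E
```

```text
[ 2.82316231  1.31161012 -1.8676466 ] [ 0.04751634 -0.34968147  0.05510522]
shift [1.  0.1 0.5] turn [-0.    -0.001  0.001] t 10.55 pos [0.5348 0.133  0.078 ]
```

Emit:
step_arm:
  targets:
    - [[0, 0, 0], [1, 0, 0.5], 50]
    - [[0, 0, 0], [0, 0, 0.5], 50]
    - [[0, 0, 0], [0, 0, 0], 50]

```text
time: 10.8
tool_pos: [0.535, 0.1331, 0.0775]
tcp_rot: [-3.124, -0.329, 0.002]
wrist_force: [-2.3, -0.5, 4.1]
width: 0.737
grip_force: 70.3
```

Emit:
step_arm:
  targets:
    - [[0, 0, 0], [0, 0, 0.5], 50]
    - [[0, 0, 0], [0, 0, 0.5], 50]
    - [[0, 0, 0], [0, 0, 0], 50]

```text
time: 11.05
tool_pos: [0.535, 0.1331, 0.0774]
tcp_rot: [-3.124, -0.329, 0.002]
wrist_force: [-5.9, -1.0, 11.1]
width: 0.739
grip_force: 71.2
```

The pile is resting on the floor: +z force is rising and the tilt reads zero. I'll back the press off slightly and release.

Emit:
step_arm:
  targets:
    - [[0, 0, 0], [0, 0, -0.7], 58]
    - [[0, 0, 0], [0, 0, 0], 64]
    - [[0, 0, 0], [0, 0, 0], 67]
    - [[0, 0, 0], [0, 0, 0], 72]
    - [[0, 0, 0], [0, 0, 0], 78]
  grip_force: 20

```text
time: 11.47
tool_pos: [0.5361, 0.1333, 0.0769]
tcp_rot: [-3.124, -0.329, -0.001]
wrist_force: [0.1, -0.5, 0.1]
width: 0.911
grip_force: 0.0
```

Emit:
step_arm:
  targets:
    - [[0, 0, 0], [0, 0, 0], 80]
    - [[0, 0, 0], [0, 0, 0], 80]
    - [[0, 0, 0], [0, 0, 0], 80]
    - [[0, 0, 0], [0, 0, -5], 80]
    - [[0, 0, 0], [0, 0, -10], 80]

```text
time: 11.88
tool_pos: [0.5351, 0.1331, 0.0913]
tcp_rot: [3.124, 0.329, -0.004]
wrist_force: [-0.3, -0.6, -0.4]
width: 0.934
grip_force: 0.0
```

Emit:
step_arm:
  targets:
    - [[0, 0, 0], [0, 0, -20], 80]
    - [[0, 0, 0], [0, 0, -30], 80]
    - [[0, 0, 0], [0, 0, -35], 80]
    - [[0, 0, 0], [0, 0, -35], 80]
    - [[0, 0, 0], [0, 0, -35], 80]

```text
time: 12.3
tool_pos: [0.5359, 0.1332, 0.2497]
tcp_rot: [-3.124, -0.329, -0.002]
wrist_force: [0.7, 0.4, 0.6]
width: 0.937
grip_force: 0.0
```

Emit:
step_arm:
  targets:
    - [[0, 0, 0], [-30, 0, -15], 80]
    - [[0, 0, 0], [-35, 0, 0], 80]
    - [[0, 0, 0], [-35, 0, 0], 80]
    - [[0, 0, 0], [-35, 0, 0], 80]
    - [[0, 0, 0], [0, 0, 0], 80]

```text
time: 12.72
tool_pos: [0.3979, 0.104, 0.2613]
tcp_rot: [3.124, 0.329, -0.007]
wrist_force: [-0.7, 0.1, -0.6]
width: 0.936
grip_force: 0.0
```

```bash
python3 - <<'E'
from h import *
z=6;out=[]
for c,o in(("scene",(275,130)),("top",(170,215))):
    im=read_camera(c)[o[1]:o[1]+80,o[0]:o[0]+66,::-1]
    out.append(cv2.resize(im,None,fx=z,fy=z,interpolation=cv2.INTER_CUBIC))
cv2.imwrite("pics/done.png",np.hstack(out))
E
```

```text
(no output)
```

View pics/done.png

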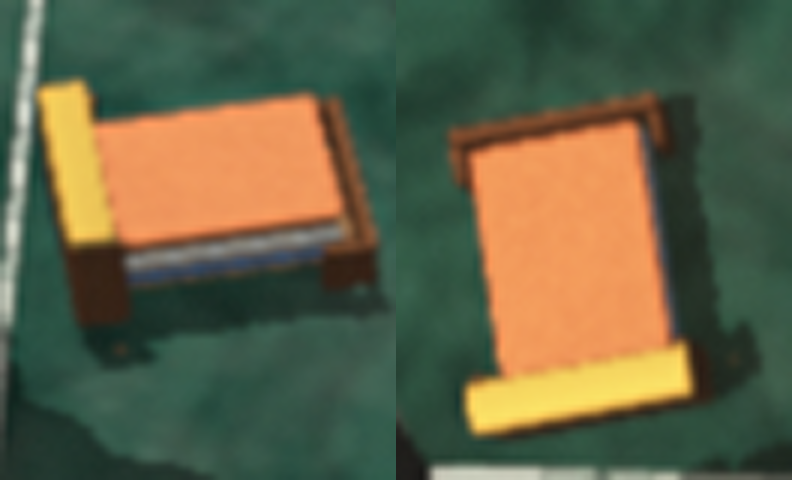

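The pile lies in the holder with its edges parallel to it. The terracotta's high corners are at about scene-crop (316,94) and (342,214), inside the low wall. I'll check those corners against the height of a flat pile before handing in.

```bash
python3 - <<'E'
from h import *
o=crop([(316,94),(342,214)],6,(275,130)); t=crop([(640-396,122),(470-396,150)],6,(170,215))
for z in (40,43,46,50): print(z,(proj("scene",place(ho,np.array([(50,32,z),(50,-32,z)])/1e3))-o).round(1).tolist(),(proj("top",place(ho,np.array([(50,-32,z),(50,32,z)])/1e3))-t).round(1).tolist())
E
```

```text
40 [[0.1, 0.6], [0.9, 0.4]] [[-0.6, -1.1], [-0.0, -0.8]]
43 [[0.1, -0.3], [0.9, -0.5]] [[-0.9, -1.3], [-0.4, -1.0]]
46 [[0.1, -1.2], [0.9, -1.4]] [[-1.1, -1.6], [-0.8, -1.2]]
50 [[0.1, -2.4], [0.9, -2.6]] [[-1.5, -1.9], [-1.2, -1.5]]
```

The corners fit a top face at about z = 43 mm, so the pile is flat and seated.

```bash
python3 -c "
from workcell import *
print(finish_job())"
```

```text
the job is handed in; nothing more can be done
None
```

The three coasters went over in one grip and, by the last pictures, lie flat on each other on the holder's floor, inside its walls; I let go and handed the job in at about 13 s, without moving near the mug, tin or shaker.

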